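# Load the last gas meter into the packed test cradle and swing the retaining bar shut

### The job

Take the white and green gas meter that lies loose on the bench, set it flat on the front apron of the test cradle and slide it, dark sensor end first, into the one free place in the row (marked by the yellow strip) until it is fully home against the back stop and flush with its neighbours. Do not shift the four meters that are already in. Then swing the retaining bar with the red grip over its top towards you, so that it drops fully shut in front of the row.

Things in the scene. Friction and masses are not known exactly. Their poses are not given: they have to be found in the camera images.
- new_meter: the loose gas meter to load: white case, green band, 120 mm long (x), 46 wide (y), 36 high (z), edges rounded 4 mm, about 0.25 kg. Origin at the centre of its underside. +x points to the dark sensor end, which goes in first; display up. Starts flat on the bench, left of the cradle, sensor end roughly away from the robot.
- new_nose (a point): point on new_meter at the centre of its sensor-end face: 60 mm along +x from its origin and 18 mm above its underside
- empty_place: the free place, marked by a thin yellow strip on the cradle's floor (8 mm above the bench). Origin on that floor where the centre of the loaded meter's underside belongs; +x points into the place, +y left. The stop face is 61 mm along +x (0 to 1 mm of play when home); the neighbours' fronts are 60 mm along -x. The gap is 50 mm wide. The flat apron in front reaches to 190 mm along -x.
- cradle: the fixed test cradle: grey floor plate 8 mm thick, 300 mm wide (y), from -190 to +80 mm in x, with aluminium back stop and side walls 30 mm above the plate (walls' inner faces at y +-121 mm; hinge cheeks 60 mm above the bench). Five places 48 mm apart along y, centred on y = 0, meters along x. Origin on the bench under the middle place's centre; +x away from the robot.
- meter1: one of four identical gas meters already lying in the cradle, the same size and axes as new_meter (120 x 46 x 36 mm, origin centre of the underside), loose, each 0.3 kg. Sensor end against the back stop, 2 mm of air to the next meter. Not to be shifted.
- meter2: one of four identical gas meters already lying in the cradle, the same size and axes as new_meter (120 x 46 x 36 mm, origin centre of the underside), loose, each 0.3 kg. Sensor end against the back stop, 2 mm of air to the next meter. Not to be shifted.
- meter3: one of four identical gas meters already lying in the cradle, the same size and axes as new_meter (120 x 46 x 36 mm, origin centre of the underside), loose, each 0.3 kg. Sensor end against the back stop, 2 mm of air to the next meter. Not to be shifted.
- meter4: one of four identical gas meters already lying in the cradle, the same size and axes as new_meter (120 x 46 x 36 mm, origin centre of the underside), loose, each 0.3 kg. Sensor end against the back stop, 2 mm of air to the next meter. Not to be shifted.
- bail (a joint): angle of the retaining bar: 0 = shut (bar in front of the row, 30 mm above the bench, 6 mm of air before the meters' fronts), 2.25 = thrown back on its stop, where it starts and rests by its weight. Dead point (bar above the hinge) at 1.80 rad; below that it falls shut by itself, damped, in 1 to 2 s. A push of 1 to 4 N moves it (0.25 kg). A meter standing out over 6 mm blocks it.
- bail_grip (a point): centre of the bar's red grip (16 mm thick, 100 mm long along the cradle's y, in the middle of a 284 mm bar with an arm at each end). Moves on an arc of radius 86 mm about the hinge line; thrown back it stands about 128 mm above the bench, with about 75 mm of free air under it and free space behind it.
- bail_hinge (a point): middle of the hinge line of the bar, which runs along the cradle's y: 10 mm along the cradle's +x from its origin, 50 mm above the bench
There are look-alikes about, which are no part of the job. What is shaped like the new_meter but orange is not meant.

How it is judged:
By the outcome, as a careful person would: the job done as asked, in the order asked, and still so for the second after the job is handed in, with the robot touching nothing.
It also fails if it takes over 64 s, if anything falls off the work surface, if the arm or the gripper's body presses on something with over 40 N, if the wrist force passes 120 N, or if a joint passes its speed limit or range.

### The arm

A 6-joint arm with a two-finger parallel gripper is mounted at the origin on the work surface. World frame = base frame: x ahead of the robot, y to its left, z up, the work surface at z = 0. Lengths are in m, angles in rad, forces in N, time in s.
With the tool pointing down it reaches from about 0.35 to 0.775 m from the base axis. Payload 7.3 kg.
Tool frame: the origin (TCP) lies midway between the tips of the shut fingers; the grasp point (between the pads) lies 19 mm behind it; x points along the fingers, z is the direction in which the jaws open and shut, and the axes are right-handed (so a half turn about x gives the same grasp; the last joint's range is limited). The gripper opens to 92 mm and grips with 3 to 60 N. Pads are 19 mm wide; open, the fingers measure 130 mm over their backs; the gripper's body (75 mm by 190 mm) begins 47 mm behind the grasp point.
Start: joints at [-1.452, 0.342, 1.524, -0, 1.275, -0.146], TCP at [0.137, -0.507, 0.205] pointing down, gripper open.
Joint ranges: [-2.53, 2.53], [-0.77, 2.02], [0.04, 2.7], [-1, 4.14], [0.28, 2.66], [-3.11, 3.11]. Speed limits (rad/s): [2.57, 2.57, 3.14, 3.14, 3.14, 3.14].

### API

Orientations are given as [roll, pitch, yaw] about the fixed x, y, z axes, in that order (R = Rz(yaw) Ry(pitch) Rx(roll)).
In Python, from cell import observe, cams, robot gives the robot as it stands.
- The arm moves only by the tool jog_arm, never from a script. Its argument "plan" is one flat list of numbers, 7 for each row, row after row: the turn, a rotation vector about the tool's x, y, z in degrees, then the shift along the tool's x, y, z in cm, then the opening, from -1 (shut) to 1 (fully open). In form: [ax, ay, az, x, y, z, jaw, ax, ay, az, x, y, z, jaw, ...]. A call has 1 to 10 rows; each row is the pose to reach, as a shift and turn from the pose commanded when the call began, along the tool's axes at that moment; what a row does not reach only later rows make up. A row lasts 1/10 s, in which the tool goes at most 50 mm and 8.59 degrees, less where a joint would pass 70% of its speed; a pose out of reach is approached as far as the arm can. A call with a gripper value outside its range is refused whole. The fingers move at their own pace and stop on an object; "newtons" is the grip in N (left out, the last holds). Time passes only in rows, so rows that repeat a pose let the fingers close. It gives the time, the measured TCP pose, the force and the opening at its end, in the units of the state.
- observe(): the state, without advancing time (a new reading comes with each control period).
- cams.read_camera(name): name is "scene" or "top"; returns a dict with "image" (400x640x3 uint8, red, green, blue), "fov_y" (degrees; the focal length in pixels is half the picture's height over the tangent of half this angle, whatever the lens; pixels are square), "cx", "cy" (the principal point, pixels), "T" (4x4, takes a point from camera to world coordinates). Camera axes: x right, y down, z forward; pixel columns grow to the right and rows downward; lengths in m; the calibration is good to about 2 mm. A picture is of the moment at which its call begins. There is no depth.
- robot.hand_in(): hands the job in, once; it reports no verdict.
The state is a dict: "time": time; "qpos": joint angles; "qvel": joint speeds; "joint_efforts": joint torques, N m; "tool_pos": TCP position; "tool_rot": TCP orientation; "contact_force": force on the tool from outside, world axes, zero at the start; "torque": the same for the moment, N m; "opening": finger opening in m.
Only numpy, scipy, OpenCV 4.12 (cv2) and the standard library are available. Lean on these libraries where they do the work, as an engineer would, in place of code of your own. Each camera call takes 0.05 s, during which the arm holds its last target.

## Working session

There is one attempt and no reset: what is moved stays moved. The work goes in short steps, Python scripts to look and compute and a tool call to move; the robot and the scene stay as the last step left them, time stands still between calls to the robot, and variables do not carry over. Pictures are saved under pics/ and viewed, and the job is handed in when it is done.

Besides the shell and the picture viewer there is one more tool, called by a JSON object that holds its "name" and its "arguments". jog_arm: Moves the arm, as the interface text tells. Its arguments: {"type":"object","properties":{"plan":{"type":"array"},"newtons":{"type":"number"}},"required":["plan"]}

```bash
ls; mkdir -p pics; python3 - <<'E'
from cell import observe,cams,robot
import cv2,numpy as np
print(observe())
for n in("scene","top"):
    c=cams.read_camera(n);cv2.imwrite(f"pics/{n}0.png",c["image"][:,:,::-1]);print(n,c["fov_y"],c["cx"],c["cy"],c["T"])
E
```

```text
pics
{'time': 0.0, 'qpos': array([-1.45199479e+00,  3.42725480e-01,  1.52501399e+00, -4.52370301e-05,
        1.27538777e+00, -1.45986200e-01]), 'qvel': array([-0.00115465, -0.0013271 ,  0.00085378,  0.00086893, -0.0002489 ,
        0.0022127 ]), 'joint_efforts': array([-1.73217118e-04, -4.31237948e+01, -2.44224787e+01,  7.18365703e-02,
        5.58960834e-02, -1.28235056e-04]), 'tool_pos': array([ 0.13735654, -0.50625982,  0.20454461]), 'tool_rot': array([3.02378738, 1.56926114, 1.717792  ]), 'contact_force': array([0.29062993, 0.35264675, 0.39085882]), 'torque': array([-0.01650553,  0.03190399, -0.00245766]), 'opening': 0.09204035705162823}
scene 56.40471777748188 316.0186941014943 199.47208374847614 [[-0.84559379  0.42861376 -0.31821595  0.82300084]
 [ 0.53374695  0.66851672 -0.5178799   0.56809285]
 [-0.00923777 -0.60776282 -0.79406487  0.79753682]
 [ 0.          0.          0.          1.        ]]
top 49.00295794139187 319.3390750189766 196.7114032886822 [[ 0.02115874 -0.99758241  0.066194    0.49627257]
 [-0.99944864 -0.02279989 -0.02413651  0.07645108]
 [ 0.02558738 -0.06564681 -0.9975148   0.94197729]
 [ 0.          0.          0.          1.        ]]
```

View pics/scene0.png

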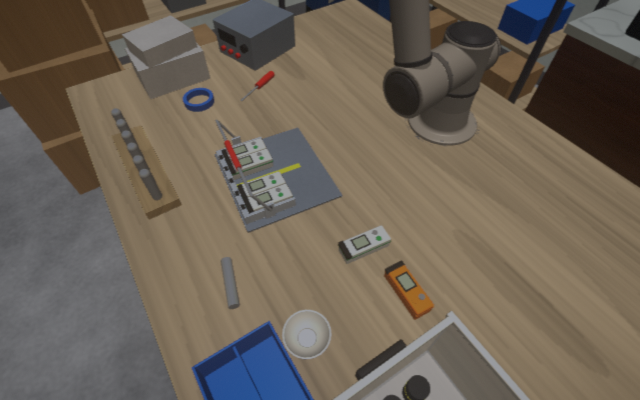

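View pics/top0.png

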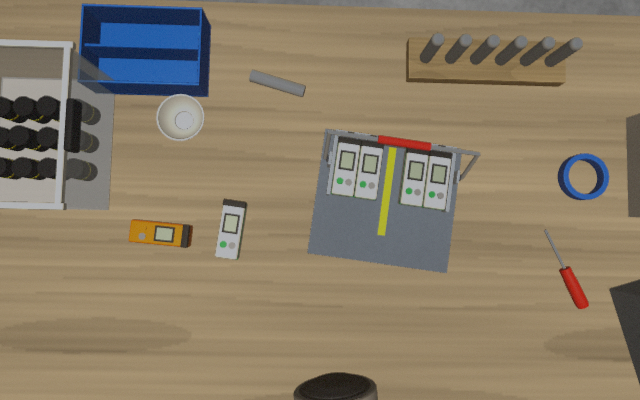

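```bash
cat > h.py <<'E'
from cell import observe,cams,robot
import cv2,numpy as np
from scipy.spatial.transform import Rotation as Ro
def get(n):
    c=cams.read_camera(n); c["f"]=200/np.tan(np.radians(c["fov_y"]/2)); return c
def ray(c,uv,z):
    uv=np.atleast_2d(np.array(uv,float)); d=np.c_[(uv[:,0]-c["cx"])/c["f"],(uv[:,1]-c["cy"])/c["f"],np.ones(len(uv))]@c["T"][:3,:3].T
    o=c["T"][:3,3]; return o+d*((z-o[2])/d[:,2])[:,None]
def proj(c,P):
    P=np.atleast_2d(P); q=(P-c["T"][:3,3])@c["T"][:3,:3]; return np.c_[c["cx"]+c["f"]*q[:,0]/q[:,2],c["cy"]+c["f"]*q[:,1]/q[:,2]]
def crop(c,x0,y0,w,h,s,name):
    im=c["image"][y0:y0+h,x0:x0+w,::-1]; cv2.imwrite(name,cv2.resize(im,None,fx=s,fy=s,interpolation=cv2.INTER_CUBIC))
E
python3 - <<'E'
from h import *
c=get("top"); crop(c,200,180,80,90,6,"pics/m.png"); crop(c,295,115,200,165,4,"pics/c.png")
hsv=cv2.cvtColor(c["image"],cv2.COLOR_RGB2HSV)
y=cv2.inRange(hsv,(25,150,120),(35,255,255)); y[:, :300]=0
cn=max(cv2.findContours(y,0,2)[0],key=cv2.contourArea); b=cv2.boxPoints(cv2.minAreaRect(cn)); print(b,ray(c,b,0.008))
pts=np.argwhere(y>0)[:,::-1]; print(len(pts)); P=ray(c,pts,.008)[:,:2]
v=cv2.fitLine(P.astype(np.float32),2,0,.01,.01).ravel(); print("strip line",v,np.degrees(np.arctan2(v[1],v[0])))
E
```

```text
[[377.09753 233.87807]
 [388.8766  146.71306]
 [395.85724 147.65639]
 [384.0782  234.8214 ]] [[ 0.48178116 -0.07080017  0.008     ]
 [ 0.66981669 -0.09397244  0.008     ]
 [ 0.66815053 -0.10912902  0.008     ]
 [ 0.48008785 -0.08574243  0.008     ]]
616
strip line [ 0.9924867  -0.12235228  0.57434624 -0.08988617] -7.0278788
```

```bash
echo
```

```text
(no output)
```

View pics/m.png

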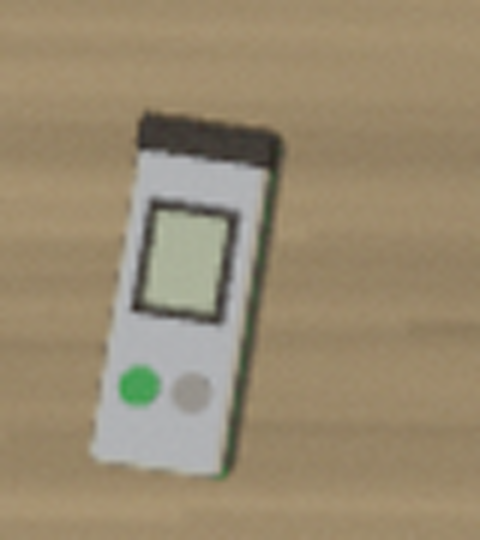

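View pics/c.png

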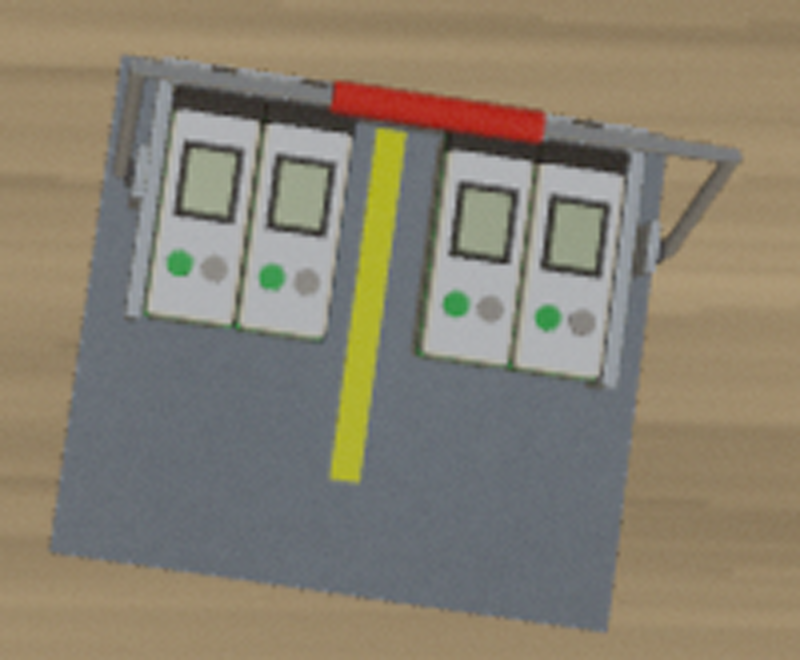

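```bash
cat > geo.py <<'E'
from h import *
c=get("top")
fr=lambda L,x0,y0,s:np.c_[(np.array(L)+.5)/s-.5]+[x0,y0]
ang=lambda d:np.degrees(np.arctan2(d[1],d[0]))
m=ray(c,fr([[140,112],[278,132],[228,475],[92,458]],200,180,6),.035)
print("meter",m.round(4)); print("len",np.linalg.norm(m[0]-m[3]),np.linalg.norm(m[1]-m[2]),"w",np.linalg.norm(m[0]-m[1]),np.linalg.norm(m[3]-m[2]))
print("cent",m.mean(0),"yaw",ang(m[0]-m[3]),ang(m[1]-m[2]))
p=ray(c,fr([[52,551],[607,630]],295,115,4),.008); mid=p.mean(0); w=p[0]-p[1]; print("front edge",p,np.linalg.norm(w),ang(w)-90)
yaw=np.radians(-7.03); ex=np.array([np.cos(yaw),np.sin(yaw),0]);ey=np.array([-ex[1],ex[0],0])
print("origin from front",mid+.19*ex)
s=np.array([.57434624,-.08988617,0]); o=mid+.19*ex; print("strip off y",(s-o)@ey)
f=ray(c,fr([[147,317],[237,328],[240,328],[325,339],[420,354],[510,366],[515,368],[601,380]],295,115,4),.042)
print("fronts rel",np.c_[(f-o)@ex,(f-o)@ey].round(4))
g=ray(c,fr([[333,93],[543,125]],295,115,4),.130); print("grip",g,np.c_[(g-o)@ex,(g-o)@ey])
E
python3 geo.py
```

```text
meter [[0.5487 0.2531 0.035 ]
 [0.5429 0.2057 0.035 ]
 [0.4256 0.2189 0.035 ]
 [0.4305 0.2651 0.035 ]]
len 0.11886386877820942 0.11803714418199063 w 0.047753511431305525 0.04650513141477441
cent [0.48695235 0.23568267 0.035     ] yaw -5.8192844477362184 -6.420561059021236
front edge [[ 0.43975313  0.07612685  0.008     ]
 [ 0.40382808 -0.21956618  0.008     ]] 0.2978673859025813 -6.9271669947532075
origin from front [ 0.61036223 -0.09497358  0.008     ]
strip off y 0.000641202049833295
fronts rel [[-0.0629  0.1182]
 [-0.0618  0.0715]
 [-0.0616  0.0699]
 [-0.0608  0.0257]
 [-0.0614 -0.024 ]
 [-0.0608 -0.071 ]
 [-0.0614 -0.0738]
 [-0.0611 -0.1188]]
grip [[ 0.66337184 -0.05078614  0.13      ]
 [ 0.65076313 -0.15009425  0.13      ]] [[ 0.04720304  0.05034304]
 [ 0.04684334 -0.04976166]]
```

```bash
cat > go.py <<'E'
from h import *
CO=np.array([.6095,-.0945,0.]); CY=np.radians(-7.0)
def Rd(yaw,s=1):
    x=np.array([0,0,-1.]);z=s*np.array([-np.sin(yaw),np.cos(yaw),0]); return np.c_[x,np.cross(z,x),z]
def cur():
    s=observe(); return np.array(s["tool_pos"]),Ro.from_euler("xyz",s["tool_rot"]).as_matrix(),s
def to(P,yaw,s=1,p=None,R=None):
    if p is None: p,R,_=cur()
    return np.degrees(Ro.from_matrix(R.T@Rd(yaw,s)).as_rotvec()).round(2),(R.T@(np.array(P)-p)*100).round(2)
def cr(x,y,z): return CO+[x*np.cos(CY)-y*np.sin(CY),x*np.sin(CY)+y*np.cos(CY),z]
E
python3 - <<'E'
from go import *
p,R,s=cur(); print(R.round(3))
my=np.radians(-6.1)
g=np.array([.487,.2357,0])-.047*np.array([np.cos(my),np.sin(my),0])
for P in ([.42,-.15,.2],[g[0],g[1],.2],[g[0],g[1],.1]):
    for s in (1,-1): print(P,s,to(P,my,s))
E
```

```text
[[-0.     0.965  0.262]
 [ 0.001  0.262 -0.965]
 [-1.     0.    -0.001]]
[0.42, -0.15, 0.2] 1 (array([-1.5873e+02, -0.0000e+00, -7.0000e-02]), array([  0.51,  36.61, -27.01]))
[0.42, -0.15, 0.2] -1 (array([21.27, -0.05,  0.  ]), array([  0.51,  36.61, -27.01]))
[np.float64(0.4402661166257394), np.float64(0.24069441135280295), 0.2] 1 (array([-1.5873e+02, -0.0000e+00, -7.0000e-02]), array([  0.55,  48.79, -64.18]))
[np.float64(0.4402661166257394), np.float64(0.24069441135280295), 0.2] -1 (array([21.27, -0.05,  0.  ]), array([  0.55,  48.79, -64.18]))
[np.float64(0.4402661166257394), np.float64(0.24069441135280295), 0.1] 1 (array([-1.5873e+02, -0.0000e+00, -7.0000e-02]), array([ 10.55,  48.79, -64.17]))
[np.float64(0.4402661166257394), np.float64(0.24069441135280295), 0.1] -1 (array([21.27, -0.05,  0.  ]), array([ 10.55,  48.79, -64.17]))
```

{"name": "jog_arm", "arguments": {"plan": [8,0,0,0.5,3.7,-2.7,1,16,0,0,0.5,7.4,-5.4,1,21.3,0,0,0.5,11,-8.1,1,21.3,0,0,0.5,14.6,-10.8,1,21.3,0,0,0.5,18.3,-13.5,1,21.3,0,0,0.5,22,-16.2,1,21.3,0,0,0.5,25.6,-18.9,1,21.3,0,0,0.5,29.3,-21.6,1,21.3,0,0,0.5,33,-24.3,1,21.3,0,0,0.5,36.6,-27,1], "newtons": 30}}

```text
time: 1.2
tool_pos: [0.4209, -0.1486, 0.2003]
tool_rot: [0.913, 1.57, -0.764]
contact_force: [0.8, -0.5, 0.6]
opening: 0.0919
```

```bash
python3 - <<'E'
from go import *
print(observe()["tool_pos"])
for z in(.2,.1):print(to([.4403,.2407,z],np.radians(-6.1),-1))
E
```

```text
[ 0.42090888 -0.14862037  0.20028801]
(array([-0.02,  0.01, -0.02]), array([ 2.000e-02, -2.230e+00, -3.892e+01]))
(array([-0.02,  0.01, -0.02]), array([ 10.02,  -2.23, -38.92]))
```

{"name": "jog_arm", "arguments": {"plan": [0,0,0,0,-0.5,-4.8,1,0,0,0,0,-0.8,-9.6,1,0,0,0,0,-1.1,-14.4,1,0,0,0,0,-1.4,-19.2,1,0,0,0,0,-1.6,-24,1,0,0,0,0,-1.8,-28.8,1,0,0,0,0,-2,-33.6,1,0,0,0,0,-2.2,-38.9,1,0,0,0,5,-2.2,-38.9,1,0,0,0,10,-2.2,-38.9,1]}}

```text
time: 2.2
tool_pos: [0.4404, 0.2411, 0.0999]
tool_rot: [2.015, 1.566, 0.341]
contact_force: [1.0, -0.3, -0.7]
opening: 0.0918
```

```bash
python3 - <<'E'
from go import *
print(observe()["tool_pos"])
c=get("top");crop(c,190,170,110,110,6,"pics/p1.png")
c=get("scene");crop(c,280,180,160,120,5,"pics/p2.png")
for z in(.008,):print(to([.4403,.2407,z],np.radians(-6.1),-1))
E
```

```text
[0.44037255 0.2411125  0.09992121]
(array([0.04, 0.34, 0.68]), array([ 8.67,  0.6 , -0.41]))
```

View pics/p1.png

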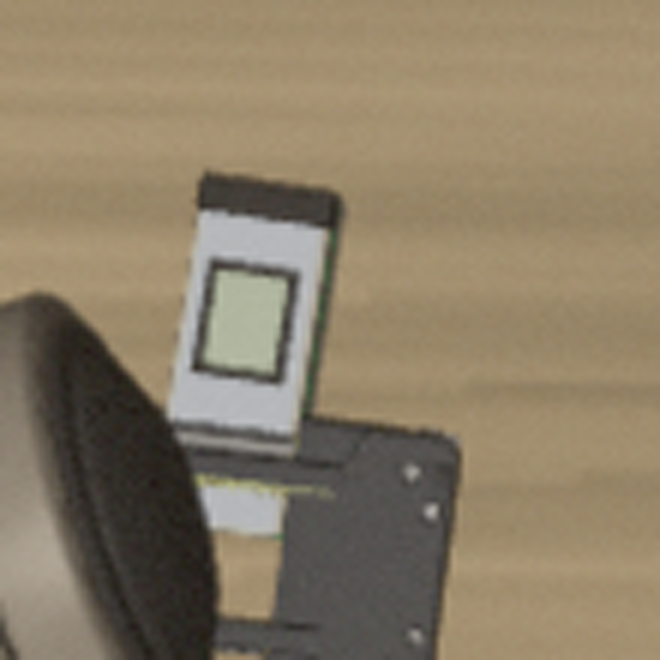

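View pics/p2.png

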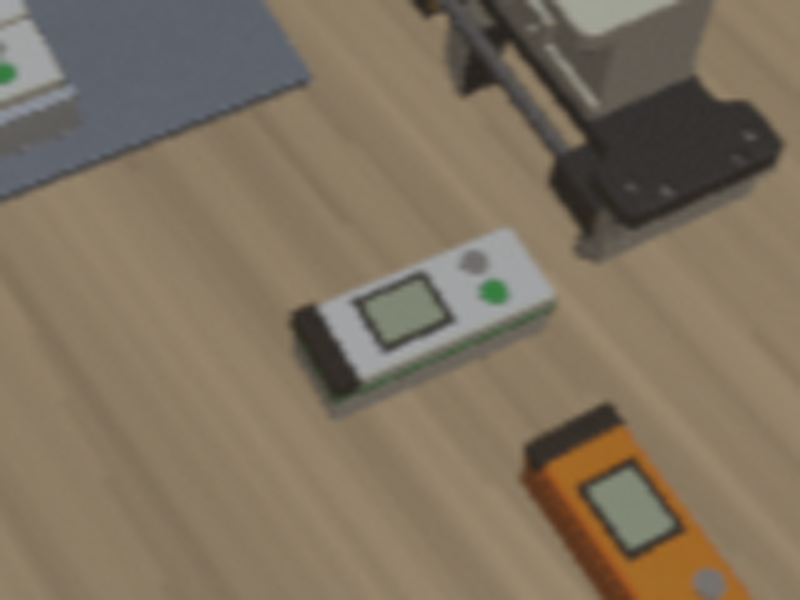

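```bash
python3 - <<'E'
from go import *
print(observe())
c=get("top"); print("orange end",ray(c,[[191,224],[191,247]],.03))
p,R,s=cur();print(R.round(4))
for z in(.008,):print(to([.4403,.2407,z],np.radians(-6.1),-1))
E
```

```text
{'time': 2.3, 'qpos': array([ 3.45360098e-01,  4.18495900e-01,  1.74658158e+00, -1.76300467e-04,
        9.89781927e-01,  2.02208381e+00]), 'qvel': array([-0.01741324, -0.08810182, -0.11966279,  0.00042413,  0.1181392 ,
       -0.00105726]), 'joint_efforts': array([ 3.13438112e-01, -4.24970698e+01, -2.08229381e+01,  2.04002723e-02,
       -1.59816820e+00,  6.80826895e-03]), 'tool_pos': array([0.43492837, 0.23761922, 0.09479372]), 'tool_rot': array([-1.10849845,  1.55752876, -2.78512441]), 'contact_force': array([-1.02564227, -0.21104636, -0.21084841]), 'torque': array([ 0.00388279,  0.04799215, -0.03868995]), 'opening': 0.09161038821360376}
orange end [[0.49443918 0.31752459 0.03      ]
 [0.44735198 0.31562906 0.03      ]]
[[-0.0067  0.9943 -0.1064]
 [-0.0025 -0.1064 -0.9943]
 [-1.     -0.0064  0.0032]]
(array([-0.01,  0.19,  0.37]), array([ 9.03,  0.31, -0.31]))
```

{"name": "jog_arm", "arguments": {"plan": [0,0,0,0,0,0,0.5,0,0,0,0,0,0,0.5,0,0,0,0,0,0,0.5]}}

```text
time: 2.65
tool_pos: [0.4411, 0.2389, 0.1025]
tool_rot: [1.998, 1.567, 0.319]
contact_force: [1.1, -0.2, 0.2]
opening: 0.0724
```

```bash
python3 - <<'E'
from go import *
print(observe()["tool_pos"],observe()["qvel"])
for z in(.006,):print(to([.4403,.2404,z],np.radians(-6.1),-1))
E
```

```text
[0.44109557 0.23892804 0.10247665] [ 0.00161076  0.00665308  0.01060792 -0.00072522 -0.00629128 -0.00099899]
(array([-0.07, -0.1 , -0.22]), array([ 9.65, -0.13, -0.12]))
```

{"name": "jog_arm", "arguments": {"plan": [0,0,0,4,0,-0.1,0.5,0,0,0,7,-0.1,-0.1,0.5,0,0,0,9,-0.1,-0.1,0.5,0,0,0,9.6,-0.1,-0.1,0.5,0,0,0,9.6,-0.1,-0.1,0.5,0,0,0,9.6,-0.1,-0.1,-0.2,0,0,0,9.6,-0.1,-0.1,-0.2,0,0,0,9.6,-0.1,-0.1,-0.2,0,0,0,9.6,-0.1,-0.1,-0.2,0,0,0,9.6,-0.1,-0.1,-0.2], "newtons": 30}}

```text
time: 3.65
tool_pos: [0.4394, 0.2403, 0.0052]
tool_rot: [2.081, 1.569, 0.403]
contact_force: [-0.5, 0.6, 6.5]
opening: 0.0456
```

```bash
python3 - <<'E'
from go import *
print(observe()["tool_pos"],observe()["contact_force"],observe()["torque"])
print(to([.4403,.2404,.1],CY,-1))
E
```

```text
[0.43938073 0.24026467 0.00517677] [-0.47907426  0.58202814  6.50405989] [ 0.20671105  0.13748442 -0.0044335 ]
(array([ 0.87, -0.05, -0.09]), array([-9.48,  0.11, -0.03]))
```

{"name": "jog_arm", "arguments": {"plan": [0,0,0,-3,0,0,-0.2,0,0,0,-6,0,0,-0.2,0,0,0,-8,0,0,-0.2,0,0,0,-8,0,0,-0.2,0,0,0,-8,0,0,-0.2]}}

```text
time: 4.15
tool_pos: [0.4382, 0.2396, 0.0836]
tool_rot: [-0.994, 1.57, -2.672]
contact_force: [-0.2, -0.2, -3.9]
opening: 0.0449
```

```bash
python3 - <<'E'
from go import *
s=observe();print(s["tool_pos"],s["contact_force"],s["torque"],s["opening"])
T=cr(-.175,.0006,.085);print(T,to(T,CY,-1))
c=get("scene");crop(c,280,150,160,120,5,"pics/l2.png")
E
```

```text
[0.43820061 0.2396465  0.0836124 ] [-0.19669152 -0.15916003 -3.88385665] [ 0.01110349  0.19943971 -0.00517542] 0.04494426160283495
[ 0.43587755 -0.07257734  0.085     ] (array([0.87, 0.03, 0.05]), array([-0.12,  3.1 , 31.07]))
```

View pics/l2.png

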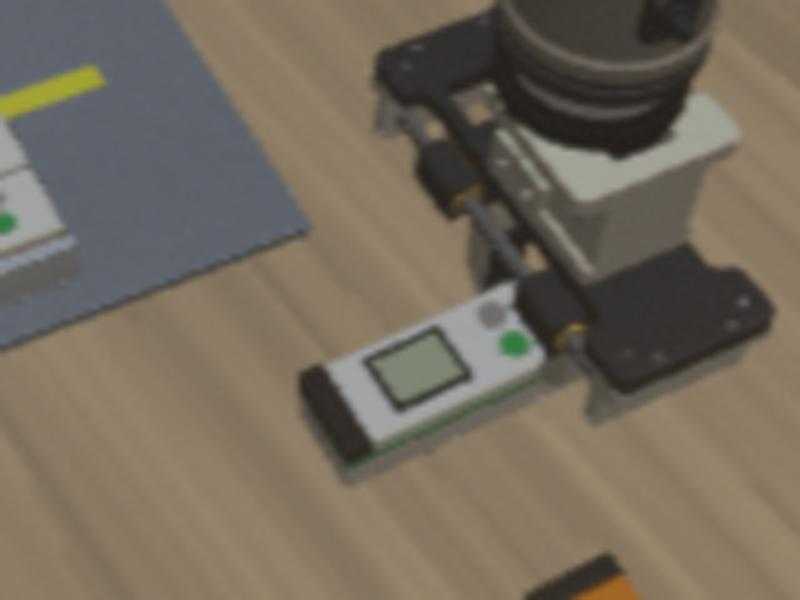

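{"name": "jog_arm", "arguments": {"plan": [0.9,0,0,-0.1,0.2,2,-0.2,0.9,0,0,-0.1,0.5,5,-0.2,0.9,0,0,-0.1,0.9,9,-0.2,0.9,0,0,-0.1,1.3,13,-0.2,0.9,0,0,-0.1,1.7,17,-0.2,0.9,0,0,-0.1,2.1,21,-0.2,0.9,0,0,-0.1,2.5,25,-0.2,0.9,0,0,-0.1,2.8,28,-0.2,0.9,0,0,-0.1,3,30,-0.2,0.9,0,0,-0.1,3.1,31.1,-0.2]}}

```text
time: 5.2
tool_pos: [0.4354, -0.074, 0.0839]
tool_rot: [-1.689, 1.568, 2.899]
contact_force: [0.5, -0.6, -3.0]
opening: 0.0459
```

{"name": "jog_arm", "arguments": {"plan": [0,0,0,0,0,0,-0.2,0,0,0,0,0,0,-0.2,0,0,0,0,0,0,-0.2,0,0,0,0,0,0,-0.2]}}

```text
time: 5.6
tool_pos: [0.4363, -0.0717, 0.0852]
tool_rot: [-1.937, 1.57, 2.654]
contact_force: [0.3, 0.3, -2.8]
opening: 0.0455
```

```bash
python3 - <<'E'
from go import *
s=observe();print(s["tool_pos"],s["contact_force"],s["torque"],s["opening"],s["qvel"])
T=cr(-.175,.0006,.03);print(T,to(T,CY,-1))
c=get("scene");crop(c,200,100,160,120,5,"pics/a2.png")
c=get("top");crop(c,295,115,200,165,4,"pics/a1.png")
E
```

```text
[ 0.43631487 -0.07170025  0.08520737] [ 0.271752    0.33283279 -2.78725229] [0.05759257 0.15376419 0.01427508] 0.0454849621989985 [-0.00285963 -0.00084693 -0.00178015  0.00014682  0.00020582 -0.00284146]
[ 0.43587755 -0.07257734  0.03      ] (array([ 0.05, -0.01,  0.02]), array([ 5.52, -0.03,  0.09]))
```

View pics/a2.png

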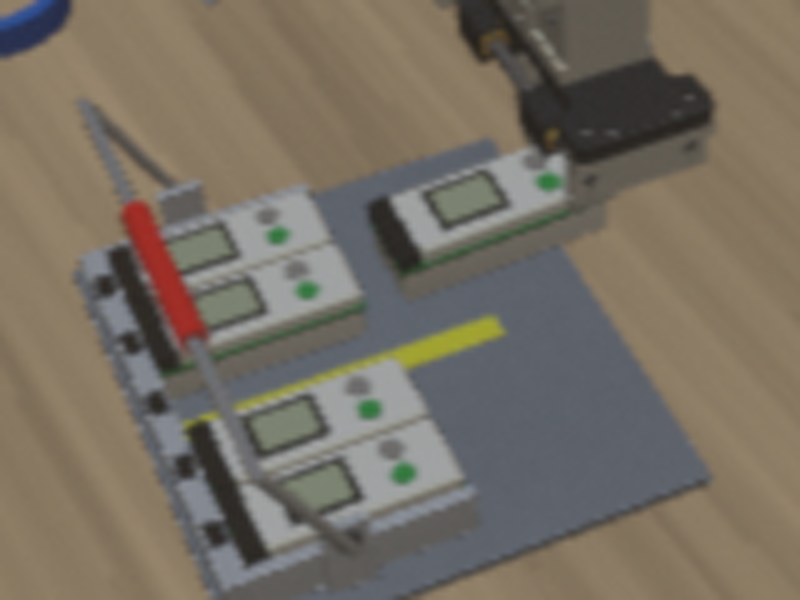

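View pics/a1.png

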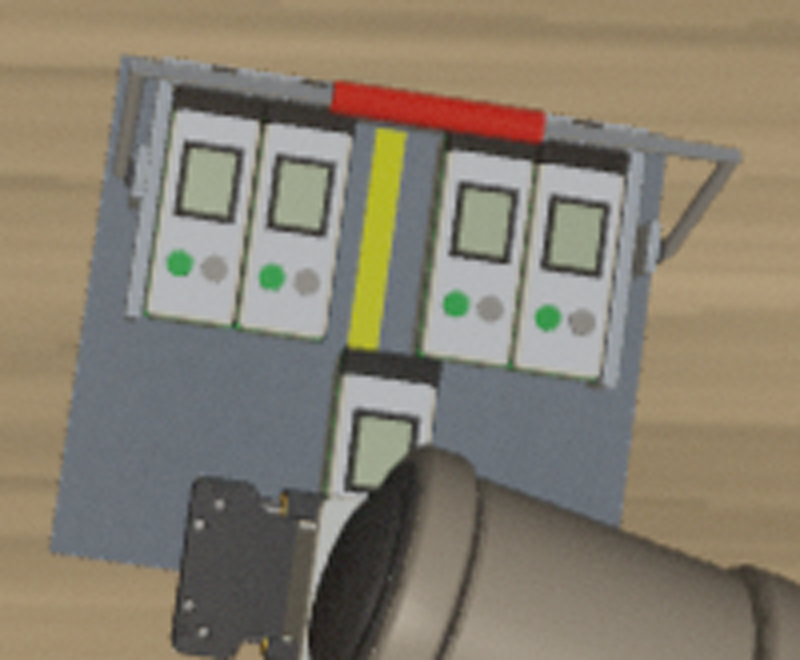

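{"name": "jog_arm", "arguments": {"plan": [0,0,0,2,0,0.1,-0.2,0,0,0,4,0,0.1,-0.2,0,0,0,5.7,0,0.1,-0.2,0,0,0,6.6,0,0.1,-0.2,0,0,0,6.6,0,0.1,-0.2,0,0,0,6.6,0,0.1,-0.2]}}

```text
time: 6.3
tool_pos: [0.4367, -0.0737, 0.0197]
tool_rot: [1.22, 1.57, -0.473]
contact_force: [0.4, -0.0, -2.9]
opening: 0.0457
```

```bash
python3 - <<'E'
from go import *
s=observe();print(s["tool_pos"],s["contact_force"],s["torque"],s["opening"],s["qvel"])
T=cr(-.175,.0006,.013);print(T,to(T,CY,-1))
c=get("scene");crop(c,200,100,160,120,5,"pics/b2.png")
c=get("top");crop(c,355,185,80,60,10,"pics/b1.png")
E
```

```text
[ 0.43665592 -0.07365559  0.01970308] [ 0.38029779 -0.02682914 -2.86112932] [ 0.08718259  0.19774574 -0.00267513] 0.045748831415354706 [-0.00099357 -0.01265436 -0.00748841  0.00122229 -0.00162392  0.00053669]
[ 0.43587755 -0.07257734  0.013     ] (array([-0.02,  0.01, -0.03]), array([ 0.67, -0.09, -0.1 ]))
```

View pics/b2.png

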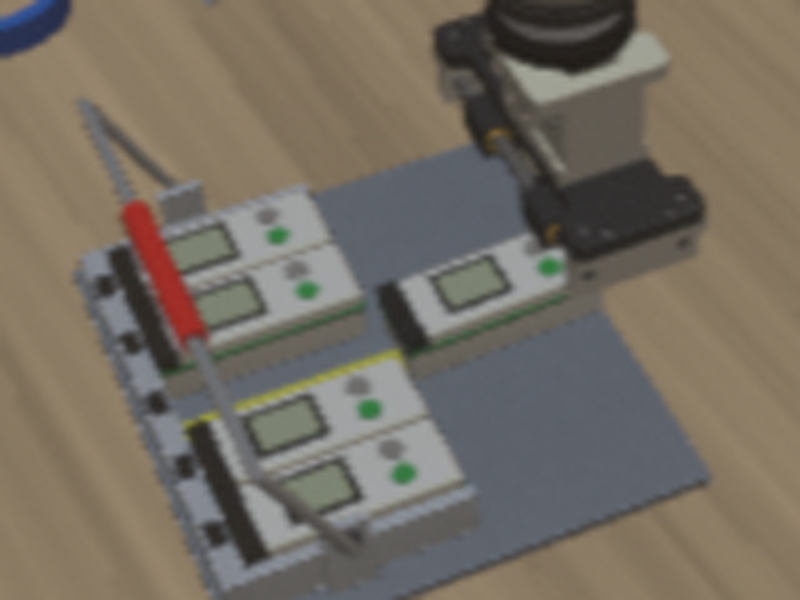

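View pics/b1.png

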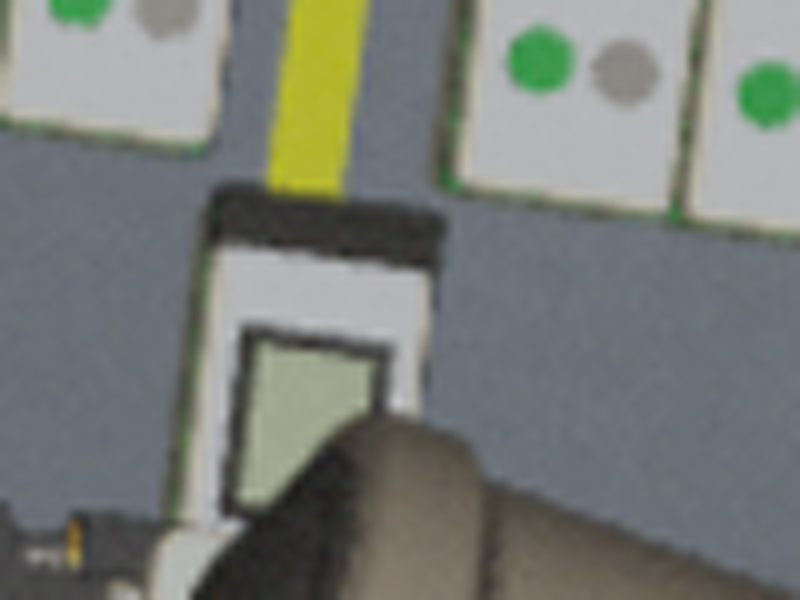

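```bash
cat > al.py <<'E'
from go import *
def loc(P):
    d=P-CO; ex=cr(1,0,0)-CO; ey=cr(0,1,0)-CO; return np.c_[d@ex,d@ey].round(4)
def fr(L,x0,y0,s): return (np.array(L)+.5)/s-.5+[x0,y0]
E
python3 - <<'E'
from al import *
c=get("top")
print(loc(ray(c,fr([[215,250],[432,270],[205,350],[424,360]],355,185,10),.0503)))
print(loc(ray(c,fr([[215,110],[462,175],[230,10],[475,60]],355,185,10),.044)))
print(loc(ray(c,fr([[207,190],[443,220]],355,185,10),.049)), "nose")
E
```

```text
[[-0.0811  0.0234]
 [-0.0788 -0.0211]
 [-0.1016  0.0227]
 [-0.0972 -0.0219]]
[[-0.0522  0.0264]
 [-0.0581 -0.026 ]
 [-0.0312  0.0261]
 [-0.0341 -0.0255]]
[[-0.0691  0.0265]
 [-0.0682 -0.0223]] nose
```

{"name": "jog_arm", "arguments": {"plan": [0,0,0,0.5,0,0,-0.2,0,0,0,0.65,0,0,-0.2,0,0,0,0.65,0,0,-0.2,0,0,0,0.65,0.5,0,-0.2,0,0,0,0.65,1,0,-0.2,0,0,0,0.65,1.5,0,-0.2,0,0,0,0.65,2,0,-0.2,0,0,0,0.65,2.5,0,-0.2,0,0,0,0.65,2.5,0,-0.2,0,0,0,0.65,2.5,0,-0.2]}}

```text
time: 7.45
tool_pos: [0.4608, -0.0765, 0.0132]
tool_rot: [-1.645, 1.57, 2.945]
contact_force: [-3.4, 1.7, 5.9]
opening: 0.0454
```

```bash
python3 - <<'E'
from go import *
s=observe();print(s["tool_pos"],s["contact_force"],s["torque"],s["opening"])
T=cr(-.076,.000,.013);print(T,to(T,CY,-1))
c=get("scene");crop(c,200,100,160,120,5,"pics/d2.png")
c=get("top");crop(c,355,165,80,60,10,"pics/d1.png")
E
```

```text
[ 0.46075439 -0.07653051  0.01323711] [-3.38579311  1.70217655  5.91674275] [0.32426925 0.41324887 0.17984302] 0.04536805043994037
[ 0.53406649 -0.08523793  0.013     ] (array([-0.02, -0.  ,  0.03]), array([ 0.02,  7.38, -0.03]))
```

View pics/d2.png

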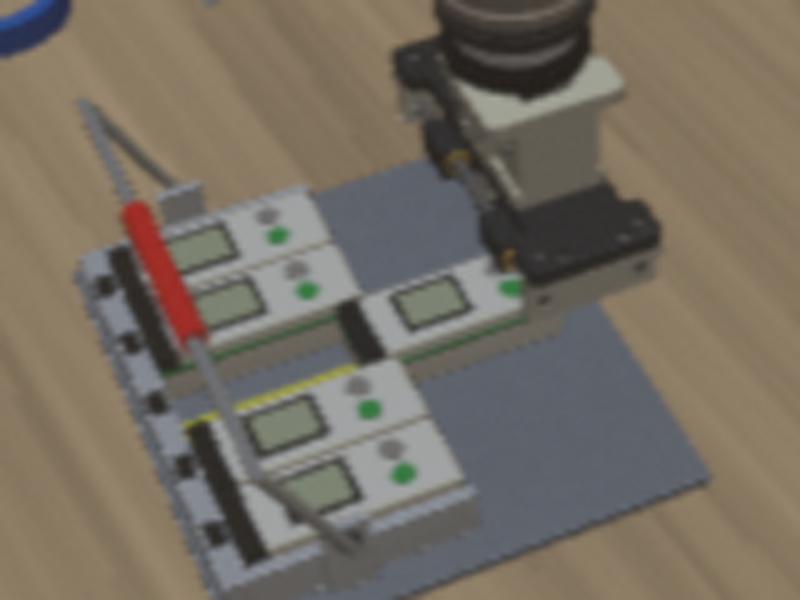

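View pics/d1.png

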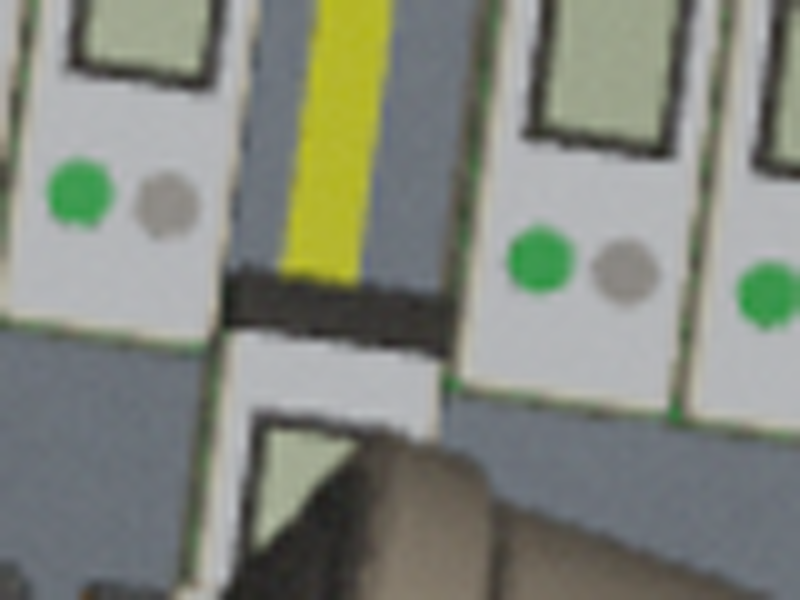

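{"name": "jog_arm", "arguments": {"plan": [0,0,0,-0.05,0.4,0,-0.2,0,0,0,-0.05,0.9,0,-0.2,0,0,0,-0.05,1.4,0,-0.2,0,0,0,-0.05,1.9,0,-0.2,0,0,0,-0.05,2.4,0,-0.2,0,0,0,-0.05,2.9,0,-0.2,0,0,0,-0.05,3.4,0,-0.2,0,0,0,-0.05,3.4,0,-0.2,0,0,0,-0.05,3.4,0,-0.2]}}

```text
time: 8.45
tool_pos: [0.4961, -0.0811, 0.0134]
tool_rot: [1.455, 1.568, -0.239]
contact_force: [2.4, 0.0, -0.8]
opening: 0.0459
```

```bash
python3 - <<'E'
from go import *
s=observe();print(s["tool_pos"],s["contact_force"],s["torque"],s["opening"])
T=cr(-.076,.000,.013);print(T,to(T,CY,-1))
c=get("top");crop(c,355,145,80,60,10,"pics/e1.png")
E
```

```text
[ 0.49609802 -0.08112664  0.0133834 ] [ 2.43103216  0.01951768 -0.75429622] [ 0.0634055  -0.39540925 -0.02422682] 0.04590592526636977
[ 0.53406649 -0.08523793  0.013     ] (array([-0.04,  0.02, -0.15]), array([ 0.05,  3.82, -0.06]))
```

View pics/e1.png

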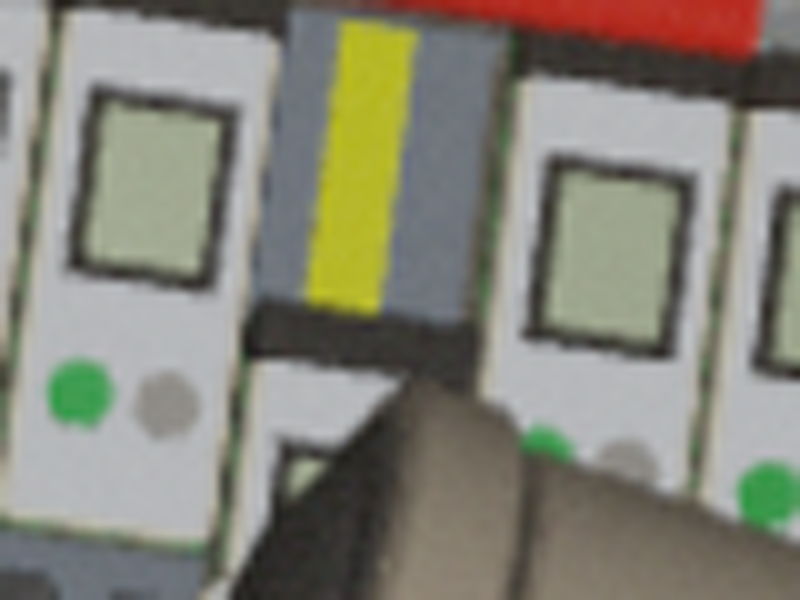

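{"name": "jog_arm", "arguments": {"plan": [0,0,0,0,0.4,0,-0.2,0,0,0,0,0.9,0,-0.2,0,0,0,0,1.4,0,-0.2,0,0,0,0,1.9,0,-0.2,0,0,0,0,2.4,0,-0.2,0,0,0,0,2.9,0,-0.2,0,0,0,0,3.3,0,-0.2,0,0,0,0,3.5,0,-0.2,0,0,0,0,3.5,0,-0.2,0,0,0,0,3.5,0,-0.2]}}

```text
time: 9.5
tool_pos: [0.5302, -0.0852, 0.0133]
tool_rot: [1.473, 1.569, -0.221]
contact_force: [0.7, -0.1, -0.2]
opening: 0.0458
```

```bash
python3 - <<'E'
from go import *
s=observe();print(s["tool_pos"],s["contact_force"],s["torque"],s["opening"])
T=cr(-.076,.000,.013);print(T,to(T,CY,-1))
c=get("top");crop(c,335,125,120,90,6,"pics/f1.png")
c=get("scene");crop(c,200,100,160,120,5,"pics/f2.png")
E
```

```text
[ 0.53018931 -0.08523153  0.01332976] [ 0.66219564 -0.05262031 -0.15956714] [ 0.1966928  -0.1975517   0.08441035] 0.045784883594872615
[ 0.53406649 -0.08523793  0.013     ] (array([-0.03,  0.01, -0.08]), array([ 0.03,  0.38, -0.05]))
```

View pics/f1.png

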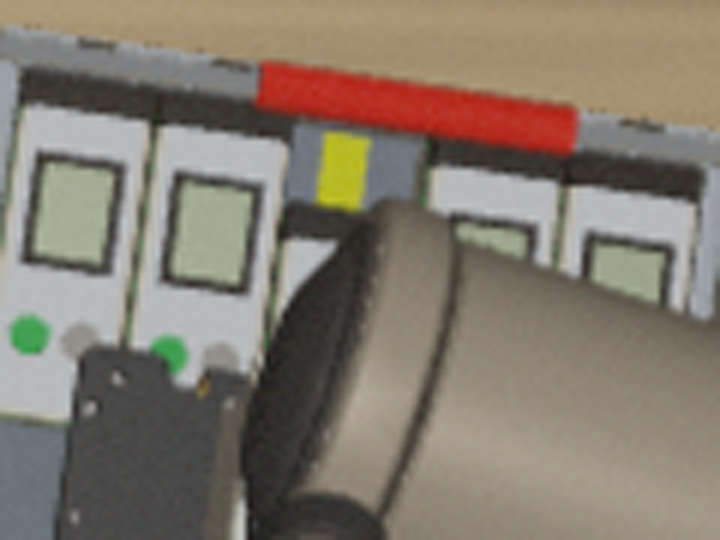

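View pics/f2.png

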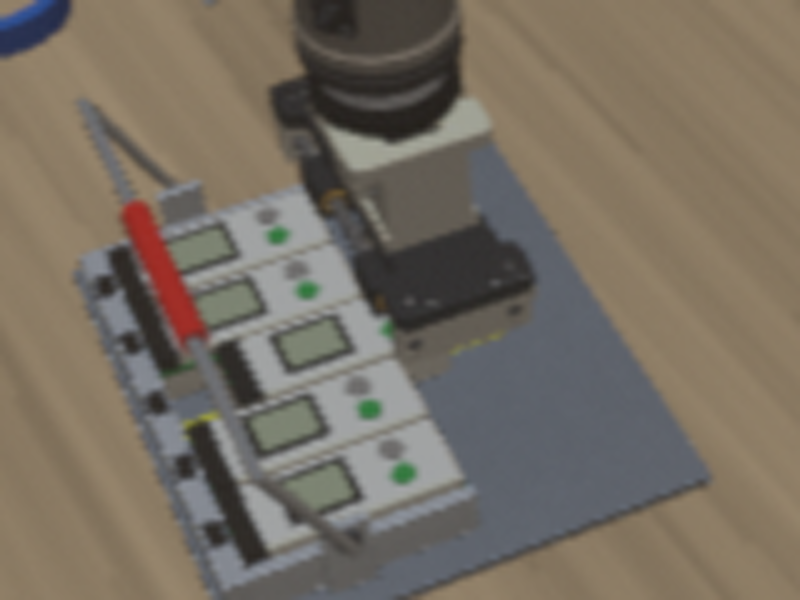

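{"name": "jog_arm", "arguments": {"plan": [0,0,0,0,0,0,0.3,0,0,0,0,0,0,0.3,0,0,0,0,0,0,0.3,0,0,0,0,-1.5,0,0.3,0,0,0,0,-3,0,0.3,0,0,0,0,-4.2,0,0.3,0,0,0,0,-4.2,0,-1,0,0,0,0,-4.2,0,-1,0,0,0,0,-4.2,0,-1,0,0,0,0,-4.2,0,-1]}}

```text
time: 10.6
tool_pos: [0.4885, -0.0802, 0.0133]
tool_rot: [1.256, 1.57, -0.437]
contact_force: [0.6, 0.2, -0.1]
opening: 0.0322
```

{"name": "jog_arm", "arguments": {"plan": [0,0,0,0,0,0,-1,0,0,0,0,0,0,-1,0,0,0,0,0,0,-1]}}

```text
time: 10.9
tool_pos: [0.4879, -0.08, 0.0132]
tool_rot: [-0.199, 1.571, -1.892]
contact_force: [0.8, 0.9, 0.2]
opening: 0.0084
```

```bash
python3 - <<'E'
from go import *
s=observe();print(s["tool_pos"],s["contact_force"],s["torque"],s["opening"])
T=cr(-.07,.000,.013);print(T,to(T,CY,-1))
c=get("top");crop(c,335,125,120,120,5,"pics/g1.png")
c=get("scene");crop(c,200,100,160,120,5,"pics/g2.png")
E
```

```text
[ 0.48794484 -0.07999594  0.01324567] [0.83137405 0.8846576  0.19463718] [-0.00680735 -0.01316455 -0.00632682] 0.008413333726809082
[ 0.54002177 -0.08596915  0.013     ] (array([-0.02,  0.01,  0.  ]), array([ 0.02,  5.24, -0.04]))
```

View pics/g1.png

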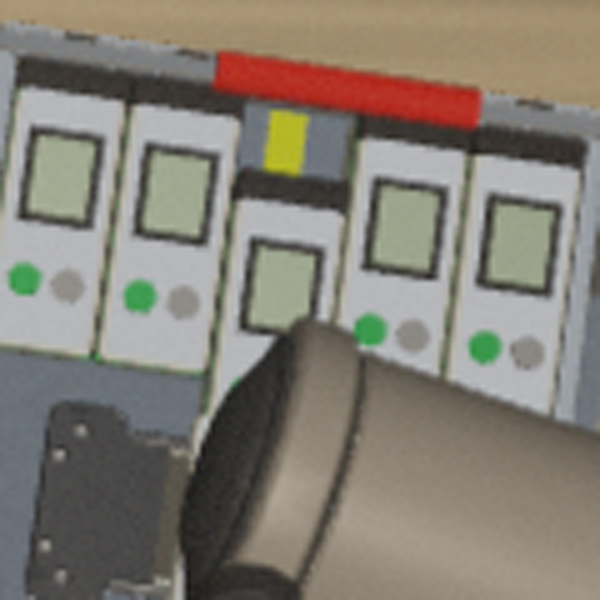

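View pics/g2.png

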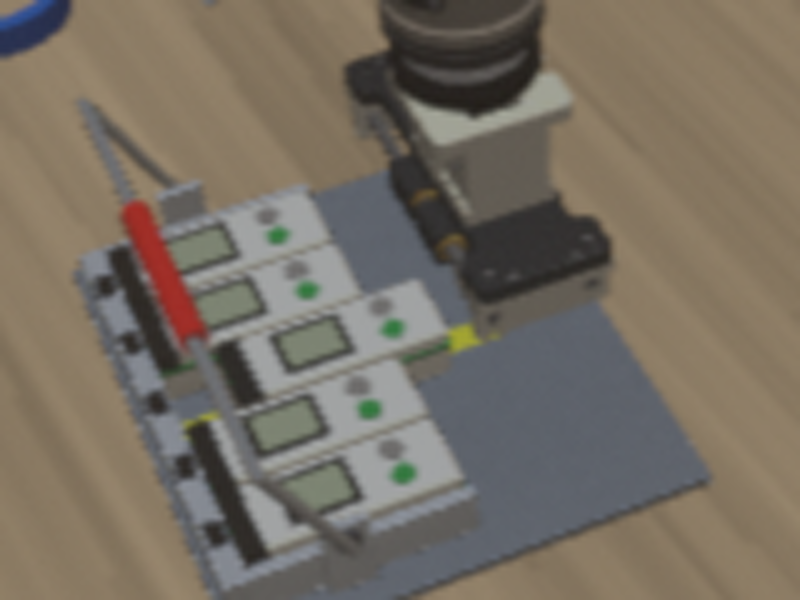

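{"name": "jog_arm", "arguments": {"plan": [0,0,0,0,0.7,0,-1,0,0,0,0,1.2,0,-1,0,0,0,0,1.7,0,-1,0,0,0,0,2.1,0,-1,0,0,0,0,2.5,0,-1,0,0,0,0,2.9,0,-1,0,0,0,0,3.3,0,-1,0,0,0,0,3.7,0,-1,0,0,0,0,4.1,0,-1,0,0,0,0,4.3,0,-1]}}

```text
time: 12.0
tool_pos: [0.5311, -0.0854, 0.0132]
tool_rot: [1.154, 1.57, -0.54]
contact_force: [-2.1, 0.2, -0.4]
opening: 0.0005
```

{"name": "jog_arm", "arguments": {"plan": [0,0,0,0,0,0,-1,0,0,0,0,0,0,-1]}}

```text
time: 12.2
tool_pos: [0.531, -0.0854, 0.0135]
tool_rot: [1.348, 1.57, -0.346]
contact_force: [-0.3, 0.5, 0.2]
opening: 0.0
```

```bash
cat > st.py <<'E'
from al import *
import sys
s=observe();print(s["time"],s["tool_pos"],s["contact_force"],s["torque"],s["opening"],"loc",loc(s["tool_pos"]))
n=sys.argv[1]
c=get("top");crop(c,315,125,160,120,5,f"pics/{n}1.png")
c=get("scene");crop(c,200,100,160,120,5,f"pics/{n}2.png")
E
python3 st.py h
```

```text
12.2 [ 0.53102735 -0.08539984  0.01349672] [-0.25123583  0.49216811  0.20499016] [0.03394584 0.04089193 0.02784549] 2.8794390336088168e-05 loc [[-0.079  -0.0005]]
```

View pics/h1.png

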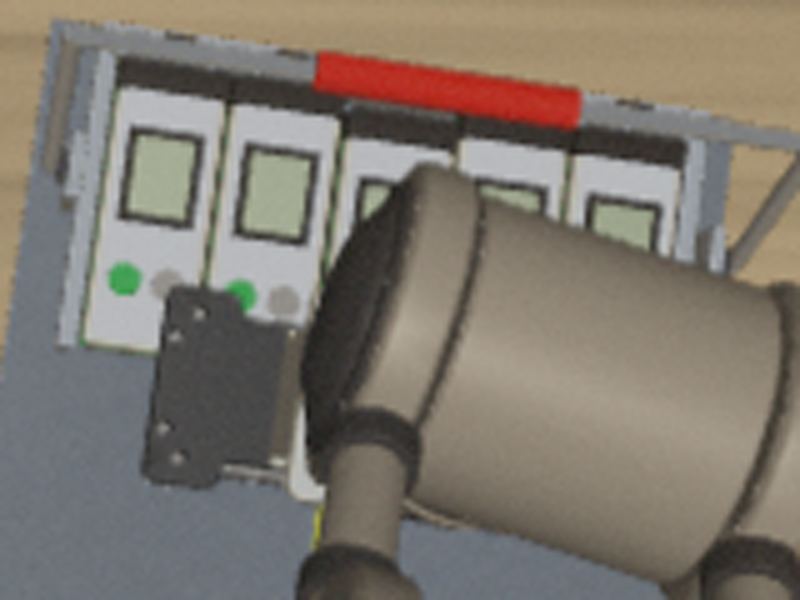

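View pics/h2.png

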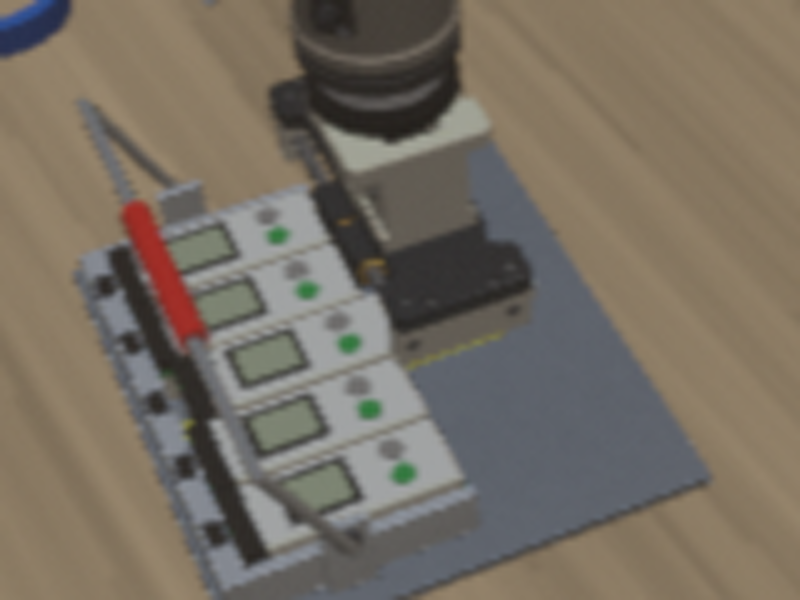

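{"name": "jog_arm", "arguments": {"plan": [0,0,0,0,0.3,0,-1,0,0,0,0,0.5,0,-1,0,0,0,0,0.7,0,-1,0,0,0,0,0.7,0,-1]}}

```text
time: 12.7
tool_pos: [0.5377, -0.0862, 0.0133]
tool_rot: [1.061, 1.571, -0.633]
contact_force: [-3.1, 0.2, 1.1]
opening: 0.0004
```

{"name": "jog_arm", "arguments": {"plan": [0,0,0,0,0.1,0,-1,0,0,0,0,0.1,0,-1]}}

```text
time: 12.9
tool_pos: [0.5385, -0.0862, 0.0132]
tool_rot: [-1.062, 1.571, -2.756]
contact_force: [-3.1, 0.0, 1.8]
opening: 0.0001
```

{"name": "jog_arm", "arguments": {"plan": [0,0,0,0,0.1,0,-1,0,0,0,0,0.1,0,-1]}}

```text
time: 13.1
tool_pos: [0.5391, -0.0863, 0.0132]
tool_rot: [-1.567, 1.57, 3.023]
contact_force: [-4.3, 0.4, 3.0]
opening: 0.0005
```

```bash
python3 st.py i
```

```text
13.1 [ 0.53912803 -0.08628895  0.01322835] [-4.25517102  0.36129023  3.01964948] [ 0.1333396   0.74258034 -0.02972867] 0.0005345512649381331 loc [[-0.0708 -0.0004]]
```

View pics/i2.png

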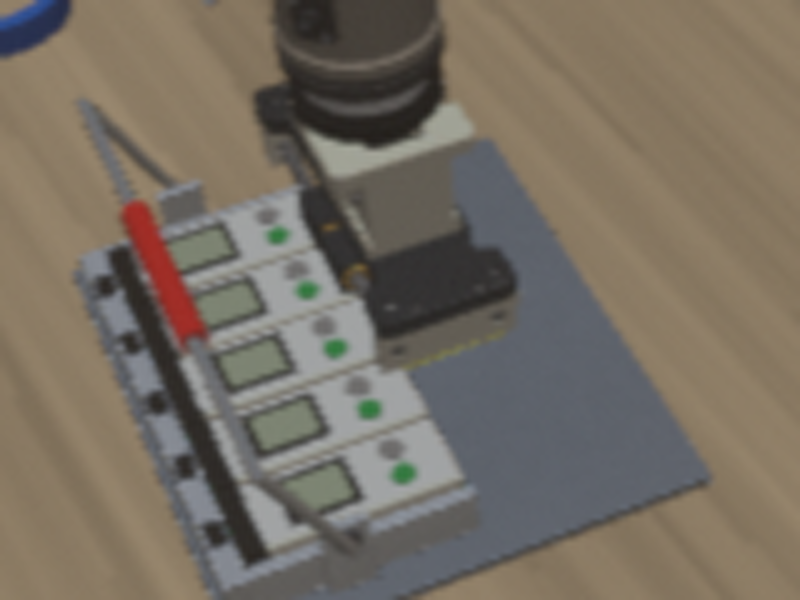

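{"name": "jog_arm", "arguments": {"plan": [0,0,0,0,0.1,0,-1,0,0,0,0,0.1,0,-1]}}

```text
time: 13.4
tool_pos: [0.5391, -0.0863, 0.0132]
tool_rot: [-1.597, 1.568, 2.993]
contact_force: [-8.1, 0.1, 6.3]
opening: 0.0004
```

{"name": "jog_arm", "arguments": {"plan": [0,0,0,0,0.1,0,-1,0,0,0,0,0.1,0,-1]}}

```text
time: 13.6
tool_pos: [0.5391, -0.0863, 0.0132]
tool_rot: [-1.602, 1.566, 2.988]
contact_force: [-11.4, 0.6, 9.0]
opening: 0.0006
```

{"name": "jog_arm", "arguments": {"plan": [0,0,0,0,-0.4,0,-1,0,0,0,0,-1,0,-1,0,0,0,0,-2.5,0,-1,0,0,0,-3,-5,0,-1,0,0,0,-6,-8,0,-1,0,0,0,-10,-10,3,-1,0,0,0,-14,-10,7,-1,0,0,0,-16,-10,11,-1,0,0,0,-16,-10,15,-1,0,0,0,-16,-10,15,-1]}}

```text
time: 14.6
tool_pos: [0.4244, -0.2285, 0.1747]
tool_rot: [0.859, 1.564, -0.839]
contact_force: [0.5, 0.3, 0.6]
opening: 0.0
```

```bash
python3 st.py j
```

```text
14.6 [ 0.42438369 -0.22846592  0.17468721] [0.51510243 0.34075263 0.60260866] [ 0.09436996 -0.01394341  0.02561114] 4.4087054521160535e-05 loc [[-0.1674 -0.1555]]
```

View pics/j2.png

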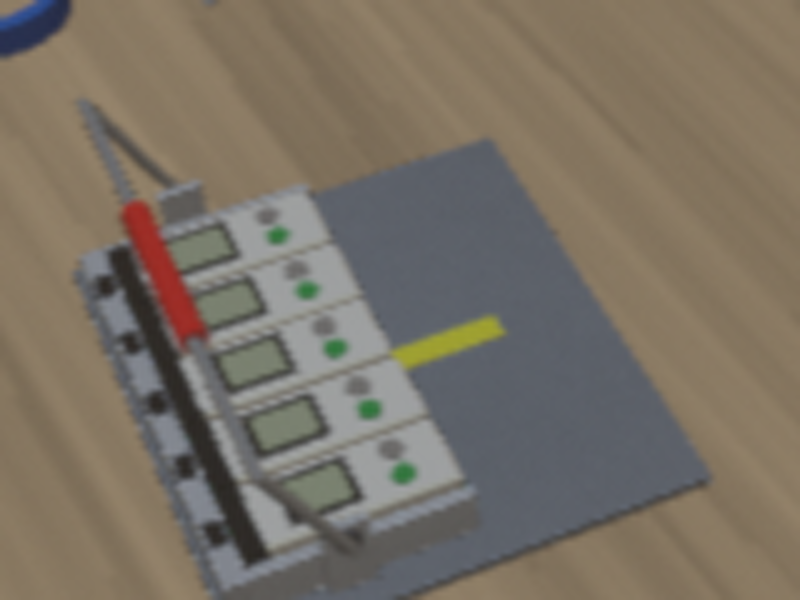

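View pics/j1.png

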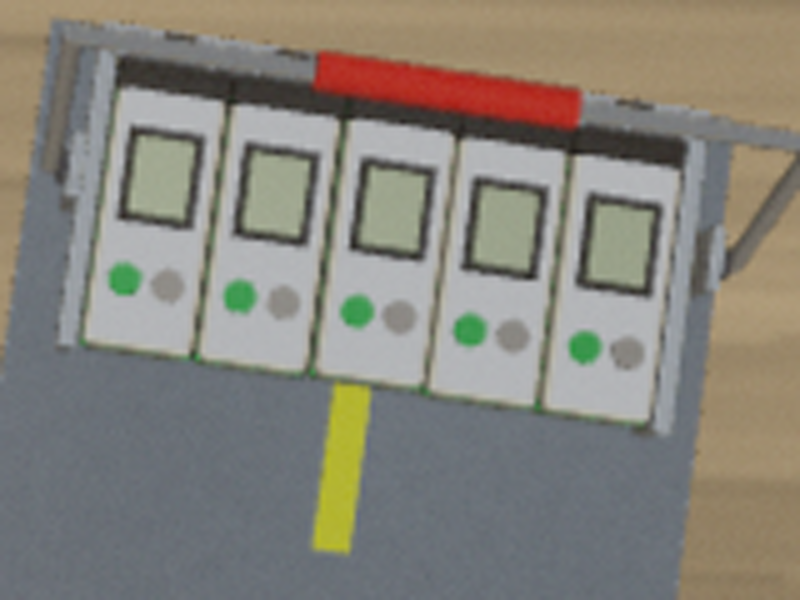

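```bash
python3 - <<'E'
from go import *
for T in (cr(-.1,0,.215),cr(.09,0,.215),cr(.09,0,.105)): print(to(T,CY,-1))
E
```

```text
(array([-0.17,  0.  , -0.05]), array([ -4.18,   6.82, -15.13]))
(array([-0.17,  0.  , -0.05]), array([ -4.16,  25.82, -15.18]))
(array([-0.17,  0.  , -0.05]), array([  6.84,  25.81, -15.18]))
```

{"name": "jog_arm", "arguments": {"plan": [0,0,0,-3,1,-3,-1,0,0,0,-4.2,3,-7,-1,0,0,0,-4.2,6,-11,-1,0,0,0,-4.2,10,-15.2,-1,0,0,0,-4.2,14,-15.2,-1,0,0,0,-4.2,18,-15.2,-1,0,0,0,-4.2,22,-15.2,-1,0,0,0,-4.2,25,-15.2,-1,0,0,0,-4.2,25.8,-15.2,-1,0,0,0,-4.2,25.8,-15.2,-1]}}

```text
time: 15.7
tool_pos: [0.6992, -0.1019, 0.2131]
tool_rot: [-1.861, 1.569, 2.731]
contact_force: [-0.6, 0.6, 0.3]
opening: 0.0004
```

{"name": "jog_arm", "arguments": {"plan": [0,0,0,0,0,0,-1,0,0,0,0,0,0,-1,0,0,0,3,0,0,-1,0,0,0,6,0,0,-1,0,0,0,9,0,0,-1,0,0,0,10.5,0,0,-1,0,0,0,10.5,0,0,-1,0,0,0,10.5,0,0,-1]}}

```text
time: 16.5
tool_pos: [0.6986, -0.1039, 0.1115]
tool_rot: [1.381, 1.57, -0.313]
contact_force: [0.5, -0.2, 0.8]
opening: 0.0004
```

```bash
python3 st.py k
```

```text
16.5 [ 0.69859228 -0.10389926  0.11149391] [ 0.51036139 -0.20978084  0.82862426] [ 0.02290413 -0.00485903  0.0545952 ] 0.0004041206901623247 loc [[0.0896 0.0015]]
```

View pics/k2.png

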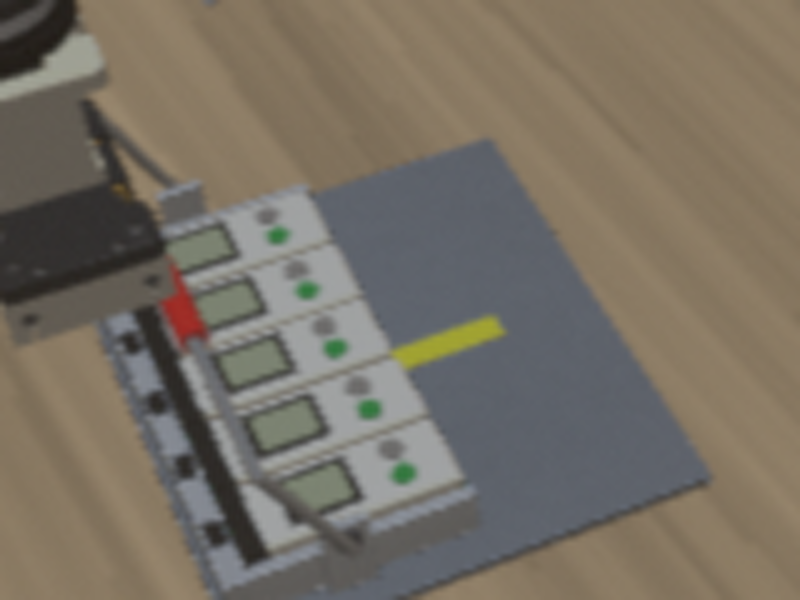

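{"name": "jog_arm", "arguments": {"plan": [0,0,0,0.5,-0.8,0,-1,0,0,0,0.5,-1.6,0,-1,0,0,0,0.5,-2.2,0,-1,0,0,0,0.5,-2.8,0,-1,0,0,0,0.5,-3.4,0,-1,0,0,0,0.5,-4,0,-1,0,0,0,0.5,-4.6,0,-1]}}

```text
time: 17.3
tool_pos: [0.6526, -0.0983, 0.1056]
tool_rot: [1.217, 1.57, -0.477]
contact_force: [1.6, 0.2, 1.2]
opening: 0.0002
```

```bash
python3 st.py l
```

```text
17.3 [ 0.65256148 -0.09834028  0.10563011] [1.58300215 0.2407822  1.24000055] [ 0.00585152 -0.29780869 -0.02330994] 0.00023535939340003735 loc [[0.0432 0.0014]]
```

View pics/l2.png

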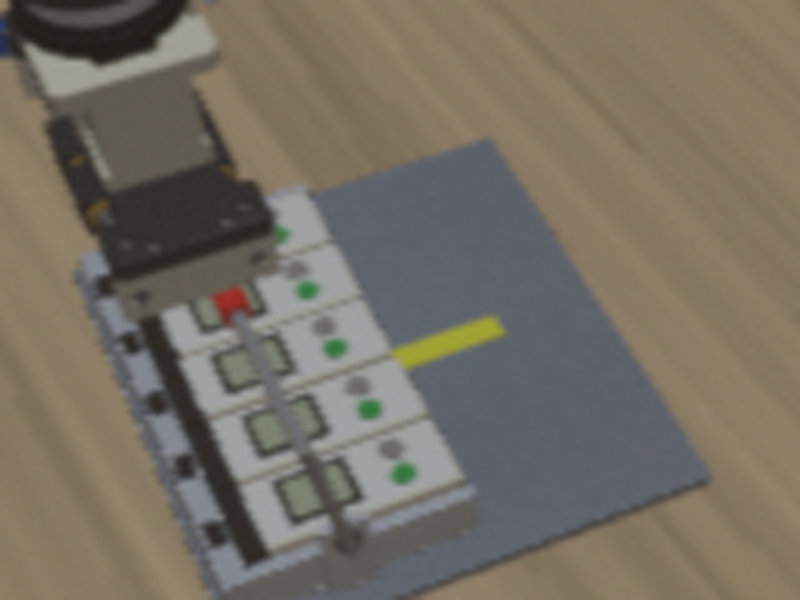

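Bar is moving with the fingers (grip at about (232,303) in the crop). Carry on past the dead point, then rise clear.

{"name": "jog_arm", "arguments": {"plan": [0,0,0,0,-0.6,0,-1,0,0,0,0,-1.2,0,-1,0,0,0,0,-1.8,0,-1,0,0,0,0,-2.4,0,-1,0,0,0,0,-3,0,-1,0,0,0,0,-3.6,0,-1,0,0,0,0,-4,0,-1,0,0,0,0,-4,0,-1,0,0,0,0,-4,0,-1]}}

```text
time: 18.3
tool_pos: [0.6132, -0.0935, 0.1054]
tool_rot: [0.925, 1.571, -0.768]
contact_force: [-0.6, 0.4, -0.5]
opening: 0.0005
```

```bash
python3 st.py n
```

```text
18.3 [ 0.61319515 -0.09347811  0.105404  ] [-0.64871639  0.40676558 -0.47146172] [ 0.06225079 -0.02822825  0.04037352] 0.0005231728359442139 loc [[0.0035 0.0015]]
```

View pics/n2.png

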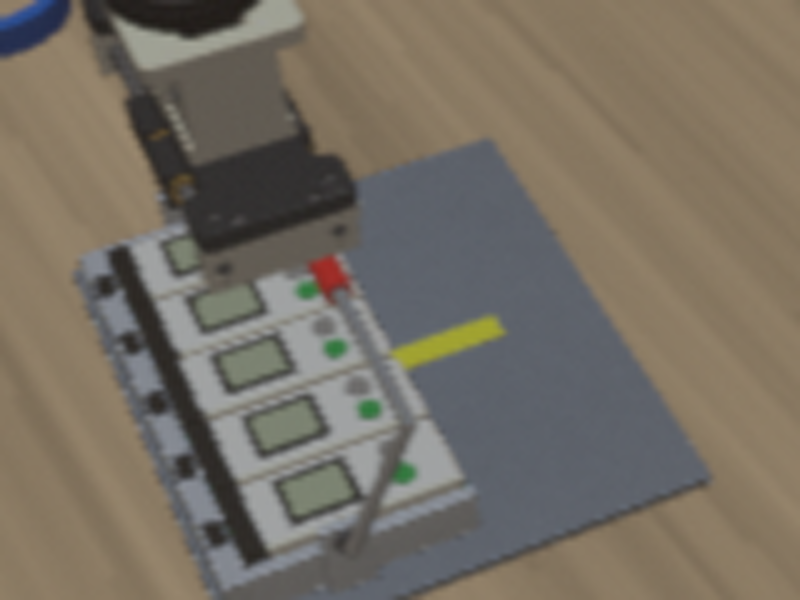

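{"name": "jog_arm", "arguments": {"plan": [0,0,0,-4,0,0,-1,0,0,0,-8,0,0,-1,0,0,0,-11,0,3,-1,0,0,0,-12,0,7,-1,0,0,0,-12,0,11,-1,0,0,0,-12,0,15,-1,0,0,0,-12,0,19,-1,0,0,0,-12,0,23,-1,0,0,0,-12,0,25,-1,0,0,0,-12,0,25,-1]}}

```text
time: 19.4
tool_pos: [0.5817, -0.3442, 0.2245]
tool_rot: [-1.407, 1.57, -3.104]
contact_force: [0.3, 0.5, -0.5]
opening: 0.0005
```

{"name": "jog_arm", "arguments": {"plan": [0,0,0,0,0,0,-1,0,0,0,0,0,0,-1,0,0,0,0,0,0,-1,0,0,0,0,0,0,-1,0,0,0,0,0,0,-1,0,0,0,0,0,0,-1,0,0,0,0,0,0,-1,0,0,0,0,0,0,-1,0,0,0,0,0,0,-1,0,0,0,0,0,0,-1]}}

```text
time: 20.4
tool_pos: [0.5825, -0.3416, 0.2253]
tool_rot: [0.284, 1.571, -1.41]
contact_force: [-0.1, 0.8, 0.3]
opening: 0.0008
```

```bash
python3 st.py o
```

```text
20.4 [ 0.5825475  -0.34163501  0.22533234] [-0.06630262  0.78216985  0.32734976] [ 0.05637999 -0.05069711 -0.00041881] 0.0007930689397661041 loc [[ 0.0034 -0.2486]]
```

View pics/o1.png

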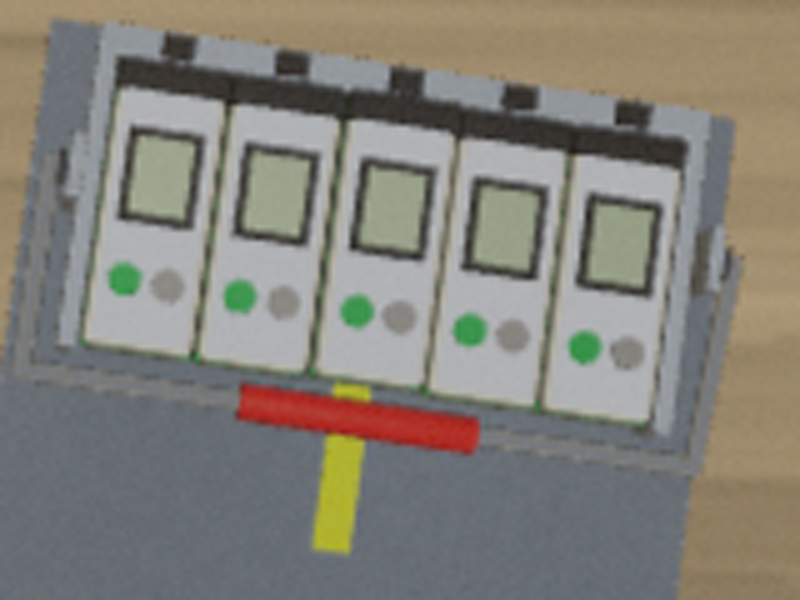

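View pics/o2.png

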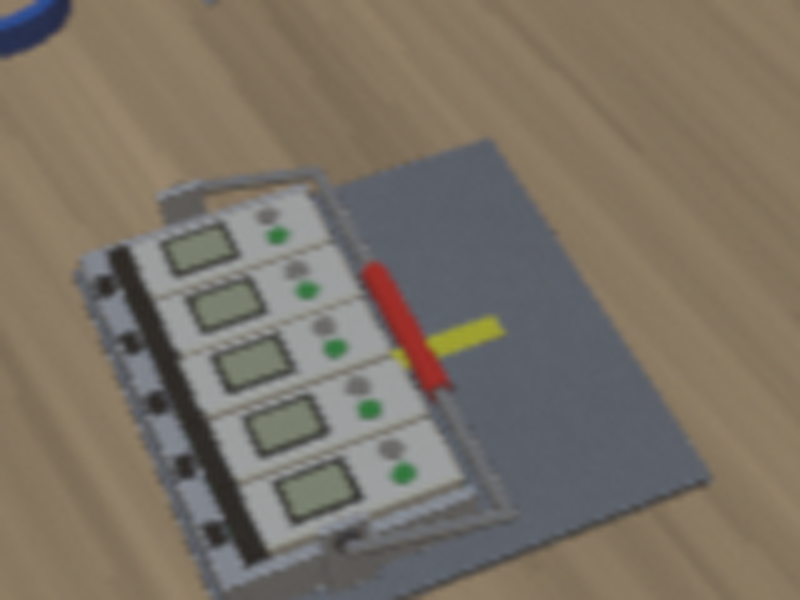

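```bash
python3 - <<'E'
from al import *
L=[]
for n in("top","scene"):
    c=get(n);h=cv2.cvtColor(c["image"],cv2.COLOR_RGB2HSV);m=cv2.inRange(h,(0,150,80),(8,255,255))|cv2.inRange(h,(172,150,80),(180,255,255))
    x0,x1,y0,y1=(300,480,120,240) if n=="top" else (200,340,120,220)
    k=np.zeros_like(m);k[y0:y1,x0:x1]=m[y0:y1,x0:x1]
    M=cv2.moments(k,True);uv=(M["m10"]/M["m00"],M["m01"]/M["m00"])
    a,b=ray(c,uv,0)[0],ray(c,uv,.1)[0];L.append((a,(b-a)/np.linalg.norm(b-a)))
(a,d),(b,e)=L;t=np.linalg.lstsq(np.c_[d,-e],b-a,rcond=None)[0];P=(a+t[0]*d+b+t[1]*e)/2
print("grip",loc(P),P[2],"gap",np.linalg.norm(a+t[0]*d-b-t[1]*e))
a=cv2.imread("pics/top0.png");c=get("top");b=c["image"][:,:,::-1]
D=cv2.absdiff(a,b).max(2)[115:280,295:495]; cv2.imwrite("pics/diff.png",cv2.resize(cv2.convertScaleAbs(D,alpha=3),None,fx=4,fy=4))
E
```

```text
grip [[-0.0744  0.0006]] 0.033089382618337146 gap 0.0007566450035989058
```

View pics/diff.png

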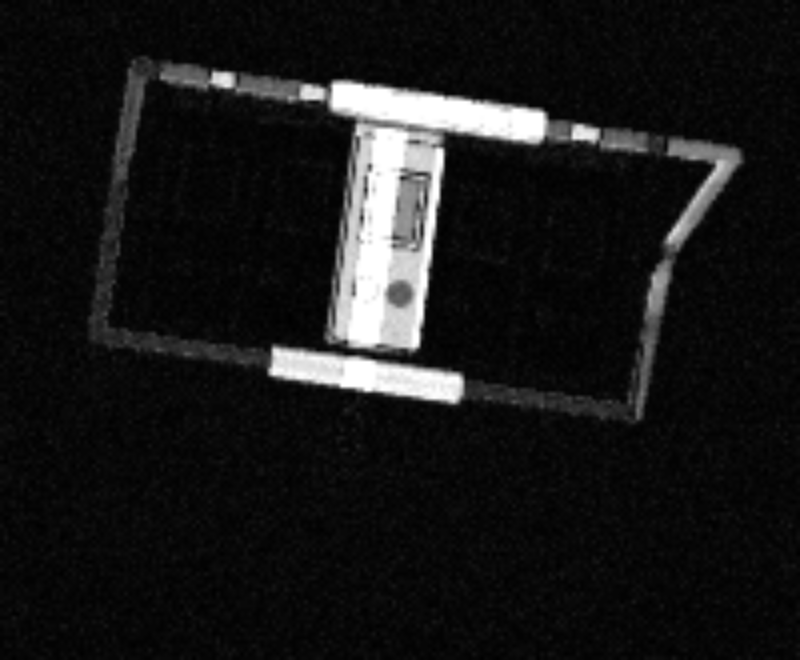

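```bash
python3 -c "
from cell import robot
print(robot.hand_in())"
```

```text
the job is handed in; nothing more can be done
None
```

The white and green meter is in the free middle place against the back stop, the retaining bar is shut in front of the row, and the job is handed in. It took about 20.6 s of the 64 s allowed.

I gripped the meter near its rear end, set it flat on the apron and slid it in sensor end first. I then pushed it home with the closed fingers and swung the bar over from behind.

**Last checks**
- **Seating:** the push stopped moving while the force rose to about 11 N, so the meter is against the stop. In both views its front is level with its neighbours.
- **Neighbours:** comparing the top view before and after shows no visible movement of the four meters.
- **Bar:** two-view triangulation puts the red grip at x = -74 mm (about -74 mm expected) and 33 mm above the bench (30 mm nominal). I put the 3 mm down to only the grip's upper side being visible and to the calibration's accuracy of about 2 mm.
- **Robot:** the arm ended clear of everything, with less than 1 N on the tool.

No check failed; the grip height is the only one off its nominal value.

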